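# Transfer tested capacitors from the test rack to the packing tray in reverse order

## Robot

A 6-joint arm with a two-finger parallel gripper is mounted at the origin on the work surface. World frame = base frame: x ahead of the robot, y to its left, z up, the work surface at z = 0. Lengths are in m, angles in rad, forces in N, time in s.
With the tool pointing down it reaches from about 0.3 to 0.775 m from the base axis. Payload 14.6 kg.
Tool frame: the origin (TCP) lies between the finger pads; the fingertips stand ctrl.tip_extent ahead of it and the grasp point (between the pads) lies 3 mm ahead of it (ctrl.tip_extent is the distance from the TCP to the fingertips, in m); z points along the fingers, y is the line along which they close (so a half turn about z gives the same grasp; the last joint's range is limited). The gripper opens to 94 mm and grips with 3 to 60 N. Pads are 16 mm wide; open, the fingers measure 119 mm over their backs; the gripper's body (75 mm by 177 mm) begins 78 mm behind the grasp point.
Start: joints at [-1.217, 0.3, 1.521, -0, 1.321, -0.067], TCP at [0.225, -0.502, 0.197] pointing down, gripper open.
Joint ranges: [-3.03, 3.03], [-0.79, 2.21], [0.23, 2.52], [-1.04, 4.18], [0, 3.07], [-2.55, 2.55]. Speed limits (rad/s): [2.22, 2.22, 2.57, 3.14, 3.14, 3.14].

## Interface

Orientations are given as [roll, pitch, yaw] about the fixed x, y, z axes, in that order (R = Rz(yaw) Ry(pitch) Rx(roll)).
In Python, from station import ctrl, eyes gives the robot as it stands. The module is installed in compiled form; this text tells all that it offers.
- The arm moves only by the tool send_path, called after ">>>" as name(argument=value, ...), one argument or row to a line, values as JSON. Schema: {"type":"object","properties":{"moves":{"type":"object","properties":{"increments":{"type":"array","items":{"type":"array","items":{"type":"number"},"minItems":6,"maxItems":6},"minItems":1,"maxItems":10}},"additionalProperties":false,"required":["increments"]},"aperture":{"type":"number"},"grip_force":{"type":"number"},"only":{"type":"string"},"quiet":{"type":"boolean"},"lines":{"type":"string"}},"required":["moves"],"additionalProperties":false}. moves is an object whose key "increments" holds a list of rows, 1 to 10 of them, each of 6 numbers: dx, dy, dz in shares of the most that a row can go, 1 being 50 mm, then a rotation vector rx, ry, rz in rad; each row shifts and turns the commanded pose from where the row before left it, along the tool's axes as they then stand; what a row does not reach is not made up. A row lasts 1/10 s, in which the tool goes at most 0.05 m and 0.15 rad, less where a joint would pass 70% of its speed; a pose out of reach is approached as far as the arm can. aperture is the finger opening in m, set as the call begins (left out keeps the last). The fingers move at their own pace and stop on an object; grip_force is the grip in N (left out, the last holds). Time passes only in rows, so rows that do not move let the fingers close. The tool returns the time, the measured TCP pose, the force, the opening and the grip force at its end. only (a regular expression) keeps the lines of the reply that match it, lines (a string "A,B") keeps lines A to B, and quiet returns only ok. Input that does not fit is refused with a message, and nothing moves.
- ctrl.get_obs(): the state, without advancing time (a new reading comes with each control period).
- eyes.camera(name): name is "scene" or "top" or "wrist"; returns a dict with "pixels" (384x512x3 uint8, blue, green, red), "fx", "fy", "cx", "cy" (pixels), "k1" (the pictures are not rectified: a ray, as slopes to the right and down, at radius r is drawn at 1 + k1 r^2 times it, then the intrinsics apply), "extrinsics" (4x4, takes a point from camera to world coordinates). Camera axes: x right, y up, looking along -z (the intrinsics and any distortion apply to the point x, -y, -z); pixel columns grow to the right and rows downward; lengths in m; the calibration is good to about 2 mm. A picture is of the moment at which its call begins. There is no depth.
- ctrl.hand_in(): hands the job in; it is judged then, once.
The state is a dict: "time_s": time; "qpos": joint angles; "joint_vel": joint speeds; "tau": joint torques, N m; "ee_pos": TCP position; "eef_rot": TCP orientation; "force": force on the tool from outside, world axes, zero at the start; "moment": the same for the moment, N m; "grip_width": finger opening in m; "grip_force": force on a finger pad.
Only numpy, scipy, OpenCV 4.12 (cv2) and the standard library are available. Lean on these libraries where they do the work, as an engineer would, in place of code of your own. Each camera call takes 0.05 s, during which the arm holds its last target. There are 200 camera calls.

## Task

The four coloured capacitors in the aluminium test rack have passed; move them into the black packing tray, one upright in each compartment, in the reverse of their order in the rack: seen from the same side, the one at the left end of the rack goes to the right end of the tray, and so on. Leave them all standing at rest on the tray's floor.

Things in the scene. Friction and masses are not known exactly. Their poses are not given: they have to be found in the camera images.
- cap_blue: Blue can capacitor: an upright cylinder 36 mm in diameter and 70 mm tall, blue sleeve and top, with two small aluminium terminals 5 mm high on the top (14 mm apart); about 110 g, rigid. It stands loose in the blue-tagged test socket at the start. Origin: centre of its underside; z up along its axis.
- cap_green: Green can capacitor: an upright cylinder 36 mm in diameter and 70 mm tall, green sleeve and top, with two small aluminium terminals 5 mm high on the top (14 mm apart); about 110 g, rigid. It stands loose in the green-tagged test socket at the start. Origin: centre of its underside; z up along its axis.
- cap_red: Red can capacitor: an upright cylinder 36 mm in diameter and 70 mm tall, red sleeve and top, with two small aluminium terminals 5 mm high on the top (14 mm apart); about 110 g, rigid. It stands loose in the red-tagged test socket at the start. Origin: centre of its underside; z up along its axis.
- cap_yellow: Yellow can capacitor: an upright cylinder 36 mm in diameter and 70 mm tall, yellow sleeve and top, with two small aluminium terminals 5 mm high on the top (14 mm apart); about 110 g, rigid. It stands loose in the yellow-tagged test socket at the start. Origin: centre of its underside; z up along its axis.
- socket_blue: Grey open-topped test socket fixed on the rack, with a flat blue tag on the board at its -x side; it holds the blue capacitor at the start and marks that capacitor's place in the row. 62 x 62 mm, 16 mm high, walls and floor 4 mm, cavity 54 x 54 mm. Origin: centre of its underside, 10 mm above the table; axes parallel to the rack's.
- socket_green: Grey open-topped test socket fixed on the rack, with a flat green tag on the board at its -x side; it holds the green capacitor at the start and marks that capacitor's place in the row. 62 x 62 mm, 16 mm high, walls and floor 4 mm, cavity 54 x 54 mm. Origin: centre of its underside, 10 mm above the table; axes parallel to the rack's.
- socket_red: Grey open-topped test socket fixed on the rack, with a flat red tag on the board at its -x side; it holds the red capacitor at the start and marks that capacitor's place in the row. 62 x 62 mm, 16 mm high, walls and floor 4 mm, cavity 54 x 54 mm. Origin: centre of its underside, 10 mm above the table; axes parallel to the rack's.
- socket_yellow: Grey open-topped test socket fixed on the rack, with a flat yellow tag on the board at its -x side; it holds the yellow capacitor at the start and marks that capacitor's place in the row. 62 x 62 mm, 16 mm high, walls and floor 4 mm, cavity 54 x 54 mm. Origin: centre of its underside, 10 mm above the table; axes parallel to the rack's.
- rack: Fixed bare aluminium board, 86 mm (x) by 290 mm (y), 10 mm thick, a dark block 30 mm high at each end; the four sockets stand in a row at y = +102, +34, -34, -102 mm, colours in any order. Origin: on the table under the middle of the row; z up, y along the row, within 0.2 rad of the robot's y. May be the nearer or the farther row.
- tray: Fixed black open tray, 62 mm (x) by 276 mm (y), 22 mm high, walls and floor 4 mm, grey liner on the floors; four compartments in a row, each 54 (x) by 64 (y) mm inside, centred at y = +102, +34, -34, -102 mm; empty at the start. Origin: centre of its underside, on the table; z up, y along the row, within 0.2 rad of the robot's y (same sense as the rack). Rows about 170 mm apart.
Mind the look-alikes: they are no part of the job. Of the things that look like the cap_blue, the middle-sized one is meant.

How it is judged:
By the outcome, as a careful person would: the job done as asked, in the order asked, and still so for the second after the job is handed in, with the robot touching nothing.
It also fails if it takes over 93 s, if anything falls off the work surface, if the arm or the gripper's body presses on something with over 40 N, if the wrist force passes 120 N, or if a joint passes its speed limit or range.

## Working session

There is one attempt and no reset: what is moved stays moved. The work goes in short steps, Python scripts to look and compute and a tool call to move; the robot and the scene stay as the last step left them, time stands still between calls to the robot, and variables do not carry over. Pictures are saved under pics/ and viewed, at most 14 in all, crops included, and the job is handed in when it is done.

```bash
mkdir -p pics
```

Run:
```python
from station import ctrl, eyes
import cv2,numpy as np
print(ctrl.tip_extent, ctrl.get_obs())
for n in("scene","top"):
    c=eyes.camera(n); cv2.imwrite(f"pics/{n}0.png",cv2.resize(c["pixels"],(800,600),interpolation=cv2.INTER_CUBIC))
    print(n,c["fx"],c["fy"],c["cx"],c["cy"],c["k1"],np.round(c["extrinsics"],3).tolist())
```

```text
0.022 {'time_s': 0.0, 'qpos': array([-1.21659293e+00,  3.00455157e-01,  1.52156050e+00,  8.87553114e-06,
        1.32070313e+00, -6.65667937e-02]), 'joint_vel': array([-0.00115361,  0.00094937,  0.00117912,  0.00017384, -0.00021311,
        0.00175651]), 'tau': array([-6.06427311e-04, -5.31804621e+01, -3.52736878e+01,  7.07556750e-02,
        2.44296261e-02, -1.23195082e-04]), 'ee_pos': array([ 0.22457918, -0.50177006,  0.19630379]), 'eef_rot': array([-3.14046959e+00, -8.34855258e-05,  4.20767939e-01]), 'force': array([0.11431054, 0.2989473 , 0.66328522]), 'moment': array([-0.00781488,  0.03812919,  0.00645425]), 'grip_force': 0.0, 'grip_width': 0.09401625220891356}
scene 410.91035543330554 410.91035543330554 255.49554894384312 189.92447600188325 0.044276819447044084 [[-0.765, -0.534, 0.359, 0.84], [0.644, -0.629, 0.436, 0.384], [-0.007, 0.565, 0.825, 0.707], [0.0, 0.0, 0.0, 1.0]]
top 355.9619306014322 355.9619306014322 251.50261533286323 190.9485253845577 -0.10880729108385666 [[0.015, 0.983, -0.185, 0.446], [-1.0, 0.012, -0.012, 0.024], [-0.01, 0.185, 0.983, 0.681], [0.0, 0.0, 0.0, 1.0]]
```

View pics/scene0.png

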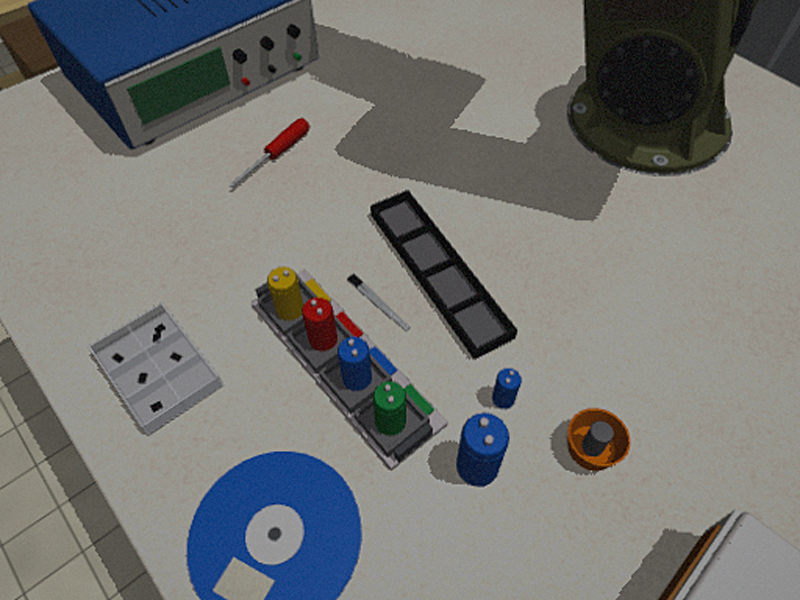

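View pics/top0.png

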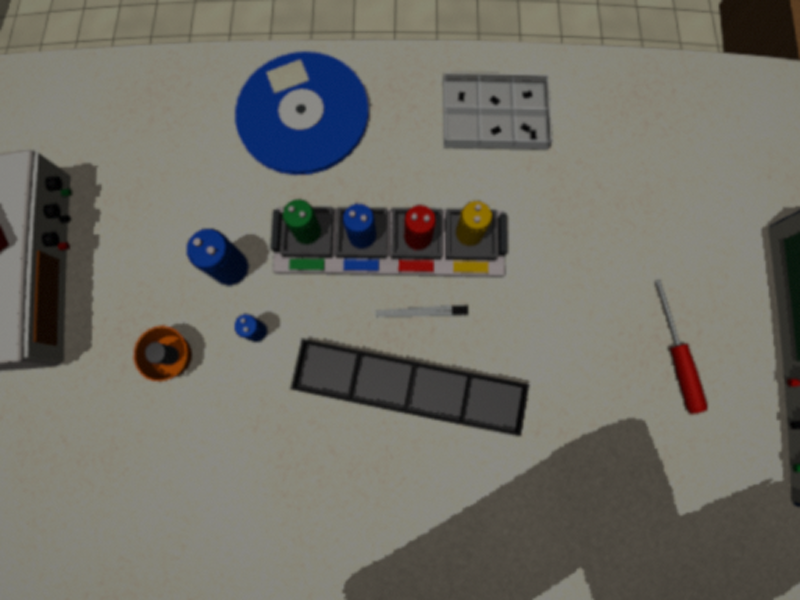

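Create h.py:
```python
from station import ctrl, eyes
import cv2,numpy as np
from scipy.optimize import least_squares
def ray(c,u,v):
    d=np.array([(u-c["cx"])/c["fx"],(v-c["cy"])/c["fy"]]); s=d.copy()
    for _ in range(20): s=d/(1+c["k1"]*(s@s))
    E=c["extrinsics"]; return E[:3,3],E[:3,:3]@np.array([s[0],-s[1],-1])
def tri(obs):
    A=np.zeros((3,3));b=np.zeros(3);P=[]
    for o,d in obs:
        d=d/np.linalg.norm(d);M=np.eye(3)-np.outer(d,d);A+=M;b+=M@o;P.append((o,M))
    x=np.linalg.solve(A,b);return x,max(np.linalg.norm(M@(x-o)) for o,M in P)
def onz(r,z): o,d=r; return o+d*(z-o[2])/d[2]
def crop(c,name,x0,y0,w,h,s): cv2.imwrite(name,cv2.resize(c["pixels"][y0:y0+h,x0:x0+w],None,fx=s,fy=s,interpolation=cv2.INTER_CUBIC))
```

Run:
```python
from h import *
crop(eyes.camera("top"),"pics/ct.png",165,125,185,160,3.75)
crop(eyes.camera("scene"),"pics/cs.png",155,120,180,180,3.333)
```

```text
(no output)
```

View pics/ct.png

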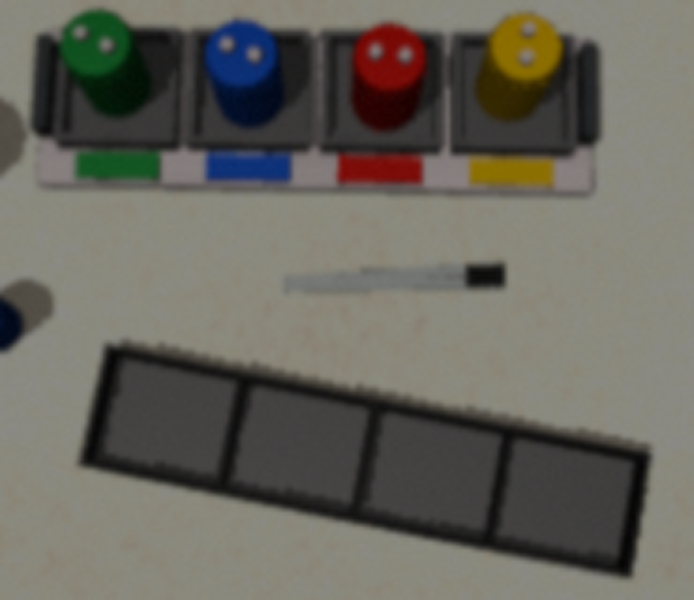

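View pics/cs.png

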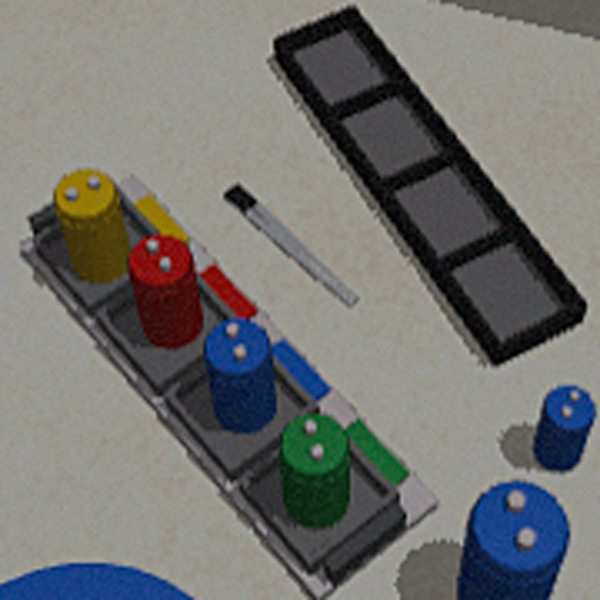

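Run:
```python
from h import *
ct=eyes.camera("top");cs=eyes.camera("scene")
T=lambda p:ray(ct,165+(p[0]+.5)/3.75-.5,125+(p[1]+.5)/3.75-.5)
S=lambda p:ray(cs,155+(p[0]+.5)/3.333-.5,120+(p[1]+.5)/3.333-.5)
caps=dict(green=[(81,33),(106,44),(311,427),(317,451)],blue=[(226,45),(254,54),(232,329),(239,352)],red=[(376,51),(404,55),(152,245),(166,265)],yellow=[(528,29),(525,57),(70,194),(94,183)])
for k,v in caps.items():
    m=lambda a,b:(np.array(a)+b)/2
    x,r=tri([T(m(*v[:2])),S(m(*v[2:]))]); print(k,np.round(x,4),round(r,4), 'x-dir terminals',np.round(onz(T(v[0]),.089)-onz(T(v[1]),.089),3))
P=[]
for n,t,s in [("+x+y",(107,347),(490,352)),("+x-y",(650,450),(277,42)),("-x-y",(630,575),(352,8)),("-x+y",(82,463),(585,308))]:
    x,r=tri([T(t),S(s)]); P.append(x); print(n,np.round(x,4),round(r,4))
P=np.array(P);c=P.mean(0);e=P[0]+P[3]-P[1]-P[2];yaw=np.arctan2(-e[0],e[1]);print("tray",c,yaw,np.linalg.norm(e)/2)
for y in(.102,.034,-.034,-.102): print(y,c[:2]+y*np.array([-np.sin(yaw),np.cos(yaw)]))
# pixels of the tray: compartment liner centres from top view at z=.004
for p in[(170,428),(300,458),(432,486),(566,514)]: print(onz(T(p),.004))
# rack socket line from tags
for p in[(118,166),(248,167),(380,169),(511,171)]: print(onz(T(p),.010))
```

```text
green [0.6578 0.1429 0.0853] 0.0001 x-dir terminals [0.005 0.012 0.   ]
blue [0.653  0.0732 0.0856] 0.0003 x-dir terminals [0.004 0.013 0.   ]
red [0.652  0.0031 0.085 ] 0.0001 x-dir terminals [0.002 0.013 0.   ]
yellow [ 0.6583 -0.0613  0.0846] 0.0003 x-dir terminals [ 0.014 -0.002  0.   ]
+x+y [0.5219 0.1402 0.0136] 0.0027
+x-y [ 0.4707 -0.1278  0.0179] 0.0018
-x-y [ 0.4108 -0.118   0.0172] 0.0004
-x+y [0.4614 0.1527 0.0143] 0.0006
tray [0.46621533 0.01180151 0.0157522 ] -0.18692726366357568 0.2741774508363463
0.102 [0.48517107 0.11202466]
0.034 [0.47253391 0.04520922]
-0.034 [ 0.45989675 -0.02160621]
-0.102 [ 0.44725959 -0.08842164]
[0.48054891 0.11017508 0.004     ]
[0.46657985 0.0441815  0.004     ]
[ 0.45351705 -0.02216684  0.004     ]
[ 0.44025337 -0.08934     0.004     ]
[0.61499893 0.14134665 0.01      ]
[0.61518263 0.07362599 0.01      ]
[0.61493526 0.00527633 0.01      ]
[ 0.61477249 -0.06255861  0.01      ]
```

Blue look-alikes in the scene picture are the large can (480,450), the small can (507,388) and the one in the blue-tagged socket (355,365). The last is the middle-sized one, so it is meant. The crops show the rack order from +y as green, blue, red, yellow. The tray order from +y must therefore be yellow, red, blue, green.

First I turn the gripper to close along x and go over the work.

Careful with the scale: shifts go in shares of 50 mm. That gives: -0.01 m is -0.2.

>>> send_path(
  moves={"increments":[[0, 0, -0.2, 0, 0, -0.144], [0, 0, -0.2, 0, 0, -0.144], [0, 0, -0.2, 0, 0, -0.144], [0, 0, -0.2, 0, 0, -0.144], [0, 0, -0.2, 0, 0, -0.144], [0, 0, -0.2, 0, 0, -0.144], [0, 0, -0.2, 0, 0, -0.144], [0, 0, -0.2, 0, 0, -0.142]]},
  aperture=0.094,
)

```text
time_s: 1.1
ee_pos: [0.2246, -0.502, 0.2772]
eef_rot: [-3.142, -0.0, 1.577]
force: [-0.2, 1.1, -0.1]
grip_width: 0.0939
grip_force: 0.0
```

>>> send_path(
  moves={"increments":[[0.8, 0.4, 0, 0, 0, 0], [0.8, 0.4, 0, 0, 0, 0], [0.8, 0.4, 0, 0, 0, 0], [0.8, 0.4, 0, 0, 0, 0], [0.8, 0.4, 0, 0, 0, 0], [0.8, 0.4, 0, 0, 0, 0], [0.8, 0.4, 0, 0, 0, 0], [0.8, 0.4, 0, 0, 0, 0], [0.8, 0.4, 0, 0, 0, 0], [0.8, 0.4, 0, 0, 0, 0]]},
)

```text
time_s: 2.1
ee_pos: [0.4251, -0.1002, 0.2771]
eef_rot: [3.141, 0.0, 1.571]
force: [-0.2, -0.6, -0.5]
grip_width: 0.0942
grip_force: 0.0
```

>>> send_path(
  moves={"increments":[[0.8, 0.4, 0, 0, 0, 0], [0.8, 0.4, 0, 0, 0, 0], [0.8, 0.4, 0, 0, 0, 0], [0, 0.4, 0, 0, 0, 0], [0, 0, 0, 0, 0, 0], [0, 0, 0, 0, 0, 0]]},
)

```text
time_s: 2.7
ee_pos: [0.5043, 0.0178, 0.2765]
eef_rot: [-3.141, 0.0, 1.571]
force: [1.1, -0.5, 0.5]
grip_width: 0.0942
grip_force: 0.0
```

Run:
```python
from h import *
c=eyes.camera("wrist");print(np.round(c["extrinsics"],3).tolist(),c["k1"],c["fx"])
crop(c,"pics/w0.png",0,0,512,384,1.5625)
```

```text
[[1.0, -0.0, 0.002, 0.504], [0.0, 0.964, 0.264, 0.095], [-0.002, -0.264, 0.964, 0.464], [0.0, 0.0, 0.0, 1.0]] 0.0047504089222304225 317.18330251655203
```

View pics/w0.png

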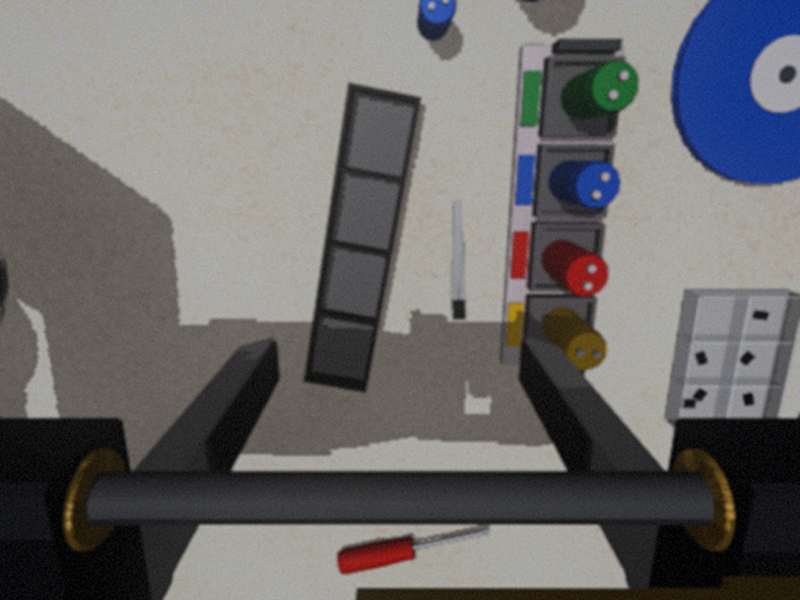

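The wrist picture shows the whole tray, with corners at (349,84), (420,97), (367,391) and (305,381). All four cap tops are in view too: green near (618,85), blue (601,186), red (590,277), yellow (590,352). I combine this third view with the first two.

Create m.py:
```python
from h import *
ct=eyes.camera("top");cs=eyes.camera("scene");cw=eyes.camera("wrist")
T=lambda p:ray(ct,165+(p[0]+.5)/3.75-.5,125+(p[1]+.5)/3.75-.5)
S=lambda p:ray(cs,155+(p[0]+.5)/3.333-.5,120+(p[1]+.5)/3.333-.5)
W=lambda p:ray(cw,(p[0]+.5)/1.5625-.5,(p[1]+.5)/1.5625-.5)
m=lambda a,b:(np.array(a)+b)/2
caps=dict(green=[(81,33),(106,44),(311,427),(317,451),(623,75),(613,96)],blue=[(226,45),(254,54),(232,329),(239,352),(605,177),(597,196)],red=[(376,51),(404,55),(152,245),(166,265),(592,267),(587,287)],yellow=[(528,29),(525,57),(70,194),(94,183),(581,352),(598,351)])
for k,v in caps.items():
    R=[T(m(*v[:2])),S(m(*v[2:4])),W(m(*v[4:]))]
    x,r=tri(R); print(k,np.round(x,4),round(r,4),[np.round(onz(q,.088)[:2],4).tolist() for q in R])
P=[]
for n,t,s,w in [("+x+y",(107,347),(490,352),(420,97)),("+x-y",(650,450),(277,42),(367,391)),("-x-y",(630,575),(352,8),(305,381)),("-x+y",(82,463),(585,308),(349,84))]:
    R=[T(t),S(s),W(w)];x,r=tri(R); P.append([onz(q,.022)[:2] for q in R]); print(n,np.round(x,4),round(r,4))
P=np.array(P)
for C in list(P.transpose(1,0,2))+[P.mean(1)]:
    c=C.mean(0);e=C[0]+C[3]-C[1]-C[2];yaw=np.arctan2(-e[0],e[1]);print("tray",c,yaw,np.linalg.norm(e)/2)
for y in(.102,.034,-.034,-.102): print(y,c+y*np.array([-np.sin(yaw),np.cos(yaw)]))
```

```bash
python3 m.py
```

```text
green [0.6583 0.1426 0.086 ] 0.0012 [[0.6569, 0.1422], [0.6586, 0.144], [0.6586, 0.1417]]
blue [0.6535 0.0728 0.0864] 0.0015 [[0.652, 0.0731], [0.6539, 0.0742], [0.6541, 0.0718]]
red [0.6524 0.0029 0.0859] 0.0013 [[0.651, 0.0032], [0.6529, 0.0051], [0.6526, 0.0025]]
yellow [ 0.6588 -0.0609  0.0856] 0.001 [[0.6569, -0.0606], [0.6595, -0.0592], [0.6589, -0.06]]
+x+y [0.5219 0.1409 0.0143] 0.0032
+x-y [ 0.4712 -0.1282  0.019 ] 0.0027
-x-y [ 0.411  -0.1184  0.0177] 0.0012
-x+y [0.4615 0.1527 0.0143] 0.0007
tray [0.46597556 0.01151029] -0.18025683631521072 0.272934067672154
tray [0.46957761 0.01493292] -0.19820783127449354 0.27249549542209667
tray [0.46693313 0.01174452] -0.1824946157788953 0.2740232698729398
tray [0.46749543 0.01272924] -0.18697439491703907 0.2731422440989265
0.102 [0.48645589 0.1129515 ]
0.034 [0.47381559 0.04613666]
-0.034 [ 0.46117528 -0.02067818]
-0.102 [ 0.44853497 -0.08749301]
```

>>> send_path(
  moves={"increments":[[-0.52, 0.92, 0, 0, 0, 0], [-0.52, 0.92, 0, 0, 0, 0], [-0.52, 0.92, 0, 0, 0, 0], [0, 0.32, 0, 0, 0, 0], [0, 0, 0.9, 0, 0, 0], [0, 0, 0.9, 0, 0, 0], [0, 0, 0.8, 0, 0, 0], [0, 0, 0, 0, 0, 0], [0, 0, 0, 0, 0, 0]]},
)

```text
time_s: 3.8
ee_pos: [0.6515, -0.0563, 0.1484]
eef_rot: [3.141, 0.0, 1.57]
force: [-0.2, 0.5, 0.7]
grip_width: 0.0939
grip_force: 0.0
```

Run:
```python
from h import *
crop(eyes.camera("wrist"),"pics/w1.png",0,0,512,384,1.3)
```

```text
(no output)
```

View pics/w1.png

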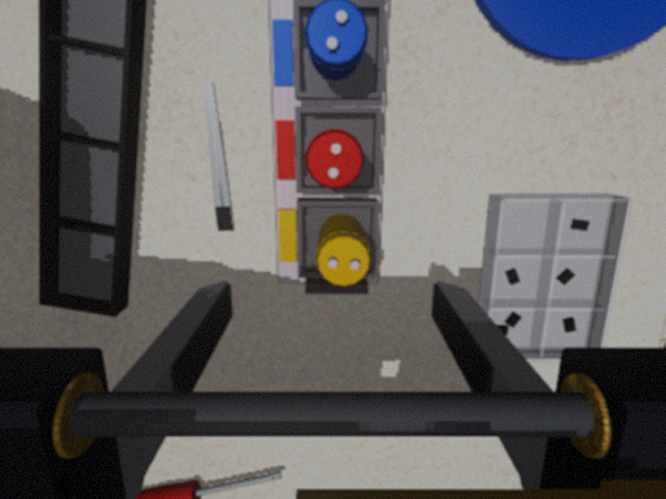

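The view is centred near the yellow cap: its terminals are at (333,263) and (355,265), and the finger midpoint is at column 331. The cap is about 6 mm further in +x, which agrees with 0.6585. I correct and descend.

>>> send_path(
  moves={"increments":[[-0.08, 0.14, 0.4, 0, 0, 0], [0, 0, 0.6, 0, 0, 0], [0, 0, 0.6, 0, 0, 0], [0, 0, 0.16, 0, 0, 0], [0, 0, 0, 0, 0, 0], [0, 0, 0, 0, 0, 0]]},
)

```text
time_s: 4.45
ee_pos: [0.6595, -0.06, 0.0616]
eef_rot: [3.138, 0.001, 1.571]
force: [0.8, 0.7, -0.3]
grip_width: 0.0938
grip_force: 0.0
```

>>> send_path(
  moves={"increments":[[0, 0, 0, 0, 0, 0], [0, 0, 0, 0, 0, 0], [0, 0, 0, 0, 0, 0], [0, 0, 0, 0, 0, 0], [0, 0, 0, 0, 0, 0], [0, 0, 0, 0, 0, 0], [0, 0, 0, 0, 0, 0], [0, 0, 0, 0, 0, 0]]},
  aperture=0.02,
  grip_force=20,
)

```text
time_s: 5.25
ee_pos: [0.6583, -0.0598, 0.0588]
eef_rot: [-3.142, -0.0, 1.571]
force: [0.9, -0.1, -0.1]
grip_width: 0.0352
grip_force: 20.0
```

To row units: -0.04 m is -0.8, -0.03 m is -0.6.

>>> send_path(
  moves={"increments":[[0, 0, -0.4, 0, 0, 0], [0, 0, -0.8, 0, 0, 0], [0, 0, -0.8, 0, 0, 0], [0.4, -0.4, 0, 0, 0, 0], [0.6, -0.6, 0, 0, 0, 0], [0.6, -0.6, 0, 0, 0, 0], [0.6, -0.6, 0, 0, 0, 0], [0.6, -0.6, 0, 0, 0, 0], [0.64, -0.66, 0, 0, 0, 0], [0, 0, 0, 0, 0, 0]]},
)

```text
time_s: 6.25
ee_pos: [0.4824, 0.1148, 0.1591]
eef_rot: [-3.141, -0.0, 1.574]
force: [0.7, -0.4, -1.7]
grip_width: 0.0357
grip_force: 20.0
```

>>> send_path(
  moves={"increments":[[0, 0, 0, 0, 0, 0], [0, 0, 0, 0, 0, 0]]},
)

```text
time_s: 6.45
ee_pos: [0.4859, 0.1117, 0.1589]
eef_rot: [3.141, 0.0, 1.57]
force: [-0.0, -0.6, -1.5]
grip_width: 0.0354
grip_force: 20.0
```

To row units: 0.03 m is 0.6, 0.012 m is 0.24.

>>> send_path(
  moves={"increments":[[0, 0, 0.6, 0, 0, 0], [0, 0, 0.6, 0, 0, 0], [0, 0, 0.6, 0, 0, 0], [0, 0, 0.24, 0, 0, 0], [0, 0, 0.08, 0, 0, 0], [0, 0, 0.04, 0, 0, 0], [0, 0, 0, 0, 0, 0], [0, 0, 0, 0, 0, 0]]},
)

```text
time_s: 7.25
ee_pos: [0.4859, 0.1122, 0.0519]
eef_rot: [3.14, -0.0, 1.571]
force: [0.4, 0.1, -1.1]
grip_width: 0.0354
grip_force: 20.0
```

Run:
```python
from h import *
crop(eyes.camera("scene"),"pics/s2.png",185,90,180,180,3.3)
```

```text
(no output)
```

View pics/s2.png

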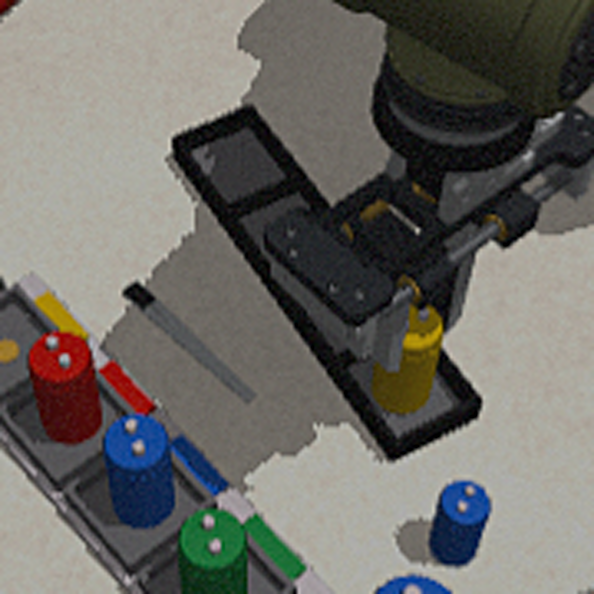

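The yellow can is in the +y end compartment, at about (407,360), clear of the walls. I lower the last 3 mm, release and lift.

To row units: 0.001 m is 0.02.

>>> send_path(
  moves={"increments":[[0, 0, 0.02, 0, 0, 0], [0, 0, 0.02, 0, 0, 0], [0, 0, 0.02, 0, 0, 0], [0, 0, 0, 0, 0, 0]]},
)

```text
time_s: 7.7
ee_pos: [0.4857, 0.1123, 0.0485]
eef_rot: [3.14, -0.0, 1.571]
force: [-0.5, -0.9, 6.0]
grip_width: 0.0353
grip_force: 20.0
```

>>> send_path(
  moves={"increments":[[0, 0, 0, 0, 0, 0], [0, 0, 0, 0, 0, 0], [0, 0, 0, 0, 0, 0], [0, 0, 0, 0, 0, 0]]},
  aperture=0.094,
)

```text
time_s: 8.1
ee_pos: [0.4852, 0.1122, 0.0478]
eef_rot: [-3.141, 0.0, 1.571]
force: [0.4, -0.1, 0.1]
grip_width: 0.0634
grip_force: 0.0
```

>>> send_path(
  moves={"increments":[[0, 0, -0.4, 0, 0, 0], [0, 0, -0.9, 0, 0, 0], [0, 0, -0.9, 0, 0, 0], [-0.4, 0.6, 0, 0, 0, 0], [-0.4, 0.6, 0, 0, 0, 0], [-0.4, 0.6, 0, 0, 0, 0], [-0.4, 0.6, 0, 0, 0, 0], [-0.4, 0.6, 0, 0, 0, 0], [-0.19, 0.34, 0, 0, 0, 0], [0, 0, 0, 0, 0, 0]]},
)

```text
time_s: 9.1
ee_pos: [0.6533, 0.0012, 0.1568]
eef_rot: [-3.141, 0.0, 1.569]
force: [-0.7, 0.6, -0.3]
grip_width: 0.0937
grip_force: 0.0
```

>>> send_path(
  moves={"increments":[[0, 0, 0, 0, 0, 0], [0, 0, 0, 0, 0, 0]]},
)

```text
time_s: 9.3
ee_pos: [0.6517, 0.0033, 0.1579]
eef_rot: [-3.141, -0.0, 1.571]
force: [-0.3, 0.2, 1.0]
grip_width: 0.0939
grip_force: 0.0
```

>>> send_path(
  moves={"increments":[[0, 0.02, 0.6, 0, 0, 0], [0, 0, 0.7, 0, 0, 0], [0, 0, 0.56, 0, 0, 0], [0, 0, 0.1, 0, 0, 0], [0, 0, 0, 0, 0, 0]]},
)

```text
time_s: 9.8
ee_pos: [0.653, 0.0031, 0.0602]
eef_rot: [-3.141, -0.0, 1.571]
force: [0.9, -0.7, -0.1]
grip_width: 0.0942
grip_force: 0.0
```

>>> send_path(
  moves={"increments":[[0, 0, 0, 0, 0, 0], [0, 0, 0, 0, 0, 0], [0, 0, 0, 0, 0, 0], [0, 0, 0, 0, 0, 0], [0, 0, 0, 0, 0, 0], [0, 0, 0, 0, 0, 0], [0, 0, 0, 0, 0, 0], [0, 0, 0, 0, 0, 0]]},
  aperture=0.02,
  grip_force=20,
)

```text
time_s: 10.6
ee_pos: [0.6532, 0.0027, 0.0598]
eef_rot: [-3.142, -0.0, 1.571]
force: [-0.3, -0.3, -0.2]
grip_width: 0.0353
grip_force: 20.0
```

Run:
```python
from h import *
crop(eyes.camera("wrist"),"pics/w3.png",0,0,512,384,1.3)
```

```text
(no output)
```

View pics/w3.png

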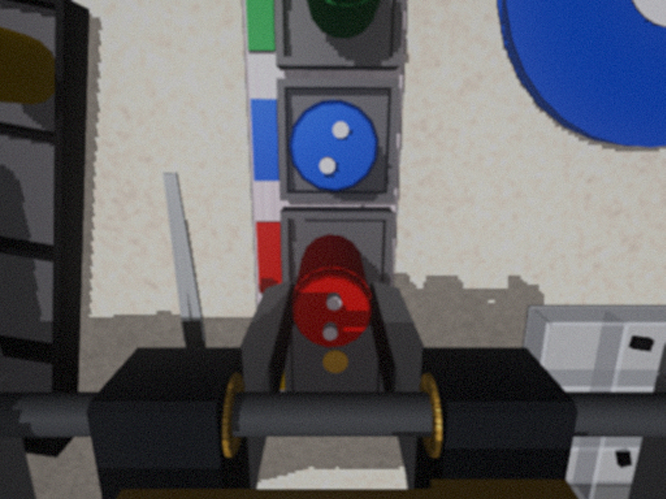

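The red can is held between the pads with its terminals at (333,302) and (330,332); the blue can stands clear at (333,145). I lift it and take it to the second compartment.

>>> send_path(
  moves={"increments":[[0, 0, -0.4, 0, 0, 0], [0, 0, -0.8, 0, 0, 0], [0, 0, -0.8, 0, 0, 0], [0.14, -0.6, 0, 0, 0, 0], [0.14, -0.6, 0, 0, 0, 0], [0.14, -0.6, 0, 0, 0, 0], [0.14, -0.6, 0, 0, 0, 0], [0.14, -0.6, 0, 0, 0, 0], [0.14, -0.6, 0, 0, 0, 0], [0, 0, 0, 0, 0, 0]]},
)

```text
time_s: 11.65
ee_pos: [0.4708, 0.0453, 0.16]
eef_rot: [-3.141, -0.0, 1.572]
force: [-0.6, 0.7, -1.7]
grip_width: 0.0351
grip_force: 20.0
```

>>> send_path(
  moves={"increments":[[0, 0, 0, 0, 0, 0], [0, 0, 0, 0, 0, 0], [0, 0, 0.6, 0, 0, 0], [0, 0, 0.6, 0, 0, 0], [0, 0, 0.6, 0, 0, 0], [0, 0, 0.24, 0, 0, 0], [0, 0, 0.08, 0, 0, 0], [0, 0, 0.04, 0, 0, 0], [0, 0, 0, 0, 0, 0], [0, 0, 0, 0, 0, 0]]},
)

```text
time_s: 12.65
ee_pos: [0.4739, 0.0447, 0.0528]
eef_rot: [3.14, -0.0, 1.571]
force: [-1.0, 0.7, -1.0]
grip_width: 0.035
grip_force: 20.0
```

Same height relation as before, so contact should come at about 0.0495.

To row units: 0.001 m is 0.02.

>>> send_path(
  moves={"increments":[[0, 0, 0.02, 0, 0, 0], [0, 0, 0.02, 0, 0, 0], [0, 0, 0.02, 0, 0, 0], [0, 0, 0, 0, 0, 0]]},
)

```text
time_s: 13.05
ee_pos: [0.4736, 0.0447, 0.0497]
eef_rot: [3.141, -0.0, 1.571]
force: [-3.2, 0.0, 9.9]
grip_width: 0.035
grip_force: 20.0
```

>>> send_path(
  moves={"increments":[[0, 0, 0, 0, 0, 0], [0, 0, 0, 0, 0, 0], [0, 0, 0, 0, 0, 0], [0, 0, 0, 0, 0, 0]]},
  aperture=0.094,
)

```text
time_s: 13.45
ee_pos: [0.4732, 0.0447, 0.0488]
eef_rot: [-3.142, 0.0, 1.571]
force: [0.7, -0.5, 0.2]
grip_width: 0.0638
grip_force: 0.0
```

>>> send_path(
  moves={"increments":[[0, 0, -0.4, 0, 0, 0], [0, 0, -0.9, 0, 0, 0], [0, 0, -0.9, 0, 0, 0], [0.094, 0.6, 0, 0, 0, 0], [0.094, 0.6, 0, 0, 0, 0], [0.094, 0.6, 0, 0, 0, 0], [0.094, 0.6, 0, 0, 0, 0], [0.094, 0.6, 0, 0, 0, 0], [0.094, 0.6, 0, 0, 0, 0], [0, 0, 0, 0, 0, 0]]},
)

```text
time_s: 14.45
ee_pos: [0.655, 0.0732, 0.1573]
eef_rot: [-3.141, 0.0, 1.571]
force: [0.3, -0.0, 0.6]
grip_width: 0.0939
grip_force: 0.0
```

>>> send_path(
  moves={"increments":[[0, 0, 0, 0, 0, 0], [0, 0, 0, 0, 0, 0]]},
)

```text
time_s: 14.65
ee_pos: [0.6526, 0.0728, 0.1589]
eef_rot: [-3.141, 0.0, 1.571]
force: [-0.3, 0.4, -0.4]
grip_width: 0.0943
grip_force: 0.0
```

To row units: 0.035 m is 0.7, 0.03 m is 0.6.

>>> send_path(
  moves={"increments":[[0, 0.02, 0.6, 0, 0, 0], [0, 0, 0.7, 0, 0, 0], [0, 0, 0.56, 0, 0, 0], [0, 0, 0.12, 0, 0, 0], [0, 0, 0, 0, 0, 0]]},
)

```text
time_s: 15.15
ee_pos: [0.6538, 0.0728, 0.0601]
eef_rot: [-3.141, 0.0, 1.571]
force: [0.2, -0.3, 0.2]
grip_width: 0.0937
grip_force: 0.0
```

>>> send_path(
  moves={"increments":[[0, 0, 0, 0, 0, 0], [0, 0, 0, 0, 0, 0], [0, 0, 0, 0, 0, 0], [0, 0, 0, 0, 0, 0], [0, 0, 0, 0, 0, 0], [0, 0, 0, 0, 0, 0], [0, 0, 0, 0, 0, 0], [0, 0, 0, 0, 0, 0]]},
  aperture=0.02,
  grip_force=20,
)

```text
time_s: 15.95
ee_pos: [0.6542, 0.0729, 0.0598]
eef_rot: [-3.142, 0.0, 1.571]
force: [0.5, 1.2, -0.3]
grip_width: 0.0357
grip_force: 20.0
```

To row units: -0.04 m is -0.8, -0.028 m is -0.56.

>>> send_path(
  moves={"increments":[[0, 0, -0.4, 0, 0, 0], [0, 0, -0.8, 0, 0, 0], [0, 0, -0.8, 0, 0, 0], [-0.27, -0.56, 0, 0, 0, 0], [-0.27, -0.56, 0, 0, 0, 0], [-0.27, -0.56, 0, 0, 0, 0], [-0.27, -0.56, 0, 0, 0, 0], [-0.27, -0.56, 0, 0, 0, 0], [-0.27, -0.56, 0, 0, 0, 0], [-0.27, -0.52, 0, 0, 0, 0]]},
)

```text
time_s: 16.95
ee_pos: [0.4589, -0.022, 0.1598]
eef_rot: [-3.142, 0.0, 1.571]
force: [0.6, -0.6, -0.9]
grip_width: 0.0353
grip_force: 20.0
```

>>> send_path(
  moves={"increments":[[0, 0, 0, 0, 0, 0], [0, 0, 0, 0, 0, 0], [0, 0, 0.6, 0, 0, 0], [0, 0, 0.6, 0, 0, 0], [0, 0, 0.6, 0, 0, 0], [0, 0, 0.24, 0, 0, 0], [0, 0, 0.08, 0, 0, 0], [0, 0, 0.04, 0, 0, 0], [0, 0, 0, 0, 0, 0], [0, 0, 0, 0, 0, 0]]},
)

```text
time_s: 17.95
ee_pos: [0.4609, -0.0216, 0.0528]
eef_rot: [3.14, 0.0, 1.571]
force: [-0.2, -0.0, -0.3]
grip_width: 0.0351
grip_force: 20.0
```

To row units: 0.001 m is 0.02.

>>> send_path(
  moves={"increments":[[0, 0, 0.02, 0, 0, 0], [0, 0, 0.02, 0, 0, 0], [0, 0, 0.02, 0, 0, 0], [0, 0, 0, 0, 0, 0]]},
)

```text
time_s: 18.35
ee_pos: [0.4606, -0.0217, 0.0496]
eef_rot: [3.141, 0.0, 1.571]
force: [-4.1, -0.4, 10.8]
grip_width: 0.0353
grip_force: 20.0
```

>>> send_path(
  moves={"increments":[[0, 0, 0, 0, 0, 0], [0, 0, 0, 0, 0, 0], [0, 0, 0, 0, 0, 0], [0, 0, 0, 0, 0, 0]]},
  aperture=0.094,
)

```text
time_s: 18.75
ee_pos: [0.4602, -0.0216, 0.0488]
eef_rot: [-3.141, -0.0, 1.571]
force: [-0.0, 0.2, -0.4]
grip_width: 0.0639
grip_force: 0.0
```

>>> send_path(
  moves={"increments":[[0, 0, -0.4, 0, 0, 0], [0, 0, -0.9, 0, 0, 0], [0, 0, -0.9, 0, 0, 0], [0.47, 0.56, 0, 0, 0, 0], [0.47, 0.56, 0, 0, 0, 0], [0.47, 0.56, 0, 0, 0, 0], [0.47, 0.56, 0, 0, 0, 0], [0.47, 0.56, 0, 0, 0, 0], [0.47, 0.56, 0, 0, 0, 0], [0.47, 0.6, 0, 0, 0, 0]]},
)

```text
time_s: 19.75
ee_pos: [0.6591, 0.144, 0.1586]
eef_rot: [-3.141, 0.0, 1.571]
force: [0.9, -0.3, 0.4]
grip_width: 0.0943
grip_force: 0.0
```

>>> send_path(
  moves={"increments":[[0, 0, 0, 0, 0, 0], [0, 0, 0, 0, 0, 0], [0, 0, 0, 0, 0, 0]]},
)

```text
time_s: 20.05
ee_pos: [0.6578, 0.1423, 0.1589]
eef_rot: [-3.141, 0.0, 1.57]
force: [-0.9, 0.8, 0.2]
grip_width: 0.094
grip_force: 0.0
```

To row units: 0.035 m is 0.7, 0.03 m is 0.6.

>>> send_path(
  moves={"increments":[[0, 0.02, 0.6, 0, 0, 0], [0, 0, 0.7, 0, 0, 0], [0, 0, 0.56, 0, 0, 0], [0, 0, 0.12, 0, 0, 0], [0, 0, 0, 0, 0, 0]]},
)

```text
time_s: 20.55
ee_pos: [0.6589, 0.1424, 0.0602]
eef_rot: [-3.141, 0.0, 1.57]
force: [-0.0, 0.3, 0.7]
grip_width: 0.0937
grip_force: 0.0
```

>>> send_path(
  moves={"increments":[[0, 0, 0, 0, 0, 0], [0, 0, 0, 0, 0, 0], [0, 0, 0, 0, 0, 0], [0, 0, 0, 0, 0, 0], [0, 0, 0, 0, 0, 0], [0, 0, 0, 0, 0, 0], [0, 0, 0, 0, 0, 0], [0, 0, 0, 0, 0, 0]]},
  aperture=0.02,
  grip_force=20,
)

```text
time_s: 21.35
ee_pos: [0.6592, 0.1429, 0.0598]
eef_rot: [-3.141, 0.0, 1.571]
force: [0.0, 0.3, 0.1]
grip_width: 0.0354
grip_force: 20.0
```

>>> send_path(
  moves={"increments":[[0, 0, -0.6, 0, 0, 0], [0, 0, -1.4, 0, 0, 0], [-0.58, -0.53, -0.4, 0, 0, 0], [-0.58, -0.53, 0, 0, 0, 0], [-0.58, -0.53, 0, 0, 0, 0], [-0.58, -0.53, 0, 0, 0, 0], [-0.58, -0.53, 0, 0, 0, 0], [-0.58, -0.53, 0, 0, 0, 0], [-0.58, -0.53, 0, 0, 0, 0], [-0.56, -0.51, 0, 0, 0, 0]]},
)

```text
time_s: 22.35
ee_pos: [0.4469, -0.089, 0.1598]
eef_rot: [3.142, 0.0, 1.571]
force: [0.1, -0.5, -1.2]
grip_width: 0.0352
grip_force: 20.0
```

>>> send_path(
  moves={"increments":[[0, 0, 0, 0, 0, 0], [0, 0, 0, 0, 0, 0], [0, 0, 0, 0, 0, 0]]},
)

```text
time_s: 22.65
ee_pos: [0.4487, -0.0877, 0.1599]
eef_rot: [3.141, -0.0, 1.571]
force: [-1.1, -0.2, -2.4]
grip_width: 0.0355
grip_force: 20.0
```

>>> send_path(
  moves={"increments":[[0, 0, 0.6, 0, 0, 0], [0, 0, 0.6, 0, 0, 0], [0, 0, 0.6, 0, 0, 0], [0, 0, 0.24, 0, 0, 0], [0, 0, 0.08, 0, 0, 0], [0, 0, 0.04, 0, 0, 0], [0, 0, 0.02, 0, 0, 0], [0, 0, 0.02, 0, 0, 0], [0, 0, 0, 0, 0, 0], [0, 0, 0, 0, 0, 0]]},
)

```text
time_s: 23.65
ee_pos: [0.4484, -0.0882, 0.0502]
eef_rot: [3.141, 0.0, 1.571]
force: [-0.1, 0.0, -1.5]
grip_width: 0.0352
grip_force: 20.0
```

>>> send_path(
  moves={"increments":[[0, 0, 0.02, 0, 0, 0], [0, 0, 0, 0, 0, 0], [0, 0, 0, 0, 0, 0]]},
)

```text
time_s: 23.95
ee_pos: [0.4486, -0.0883, 0.0496]
eef_rot: [3.141, 0.0, 1.571]
force: [-2.4, 0.0, 8.4]
grip_width: 0.0351
grip_force: 20.0
```

On the floor. I release, rise and go off to -y for a clear look.

>>> send_path(
  moves={"increments":[[0, 0, 0, 0, 0, 0], [0, 0, 0, 0, 0, 0], [0, 0, 0, 0, 0, 0], [0, 0, 0, 0, 0, 0], [0, 0, 0, 0, 0, 0]]},
  aperture=0.094,
)

```text
time_s: 24.45
ee_pos: [0.4482, -0.0881, 0.0488]
eef_rot: [-3.142, -0.0, 1.571]
force: [-0.8, -0.0, 0.8]
grip_width: 0.0716
grip_force: 0.0
```

>>> send_path(
  moves={"increments":[[0, 0, -0.4, 0, 0, 0], [0, 0, -0.9, 0, 0, 0], [0, 0, -0.9, 0, 0, 0], [0, 0, -0.9, 0, 0, 0], [-0.8, 0, 0, 0, 0, 0], [-0.8, 0, 0, 0, 0, 0], [-0.8, 0, 0, 0, 0, 0], [-0.8, 0, 0, 0, 0, 0], [-0.8, 0, 0, 0, 0, 0], [-0.8, 0, 0, 0, 0, 0]]},
)

```text
time_s: 25.45
ee_pos: [0.4479, -0.3298, 0.2038]
eef_rot: [-3.142, -0.0, 1.571]
force: [0.8, -0.0, 1.8]
grip_width: 0.094
grip_force: 0.0
```

>>> send_path(
  moves={"increments":[[0, 0, 0, 0, 0, 0], [0, 0, 0, 0, 0, 0], [0, 0, 0, 0, 0, 0]]},
)

```text
time_s: 25.75
ee_pos: [0.4483, -0.3272, 0.2038]
eef_rot: [-3.141, -0.0, 1.571]
force: [0.2, -0.4, 0.7]
grip_width: 0.0939
grip_force: 0.0
```

Run:
```python
from h import *
crop(eyes.camera("top"),"pics/t9.png",165,125,185,160,3.75)
crop(eyes.camera("scene"),"pics/s9.png",155,100,180,180,3.333)
```

```text
(no output)
```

View pics/t9.png

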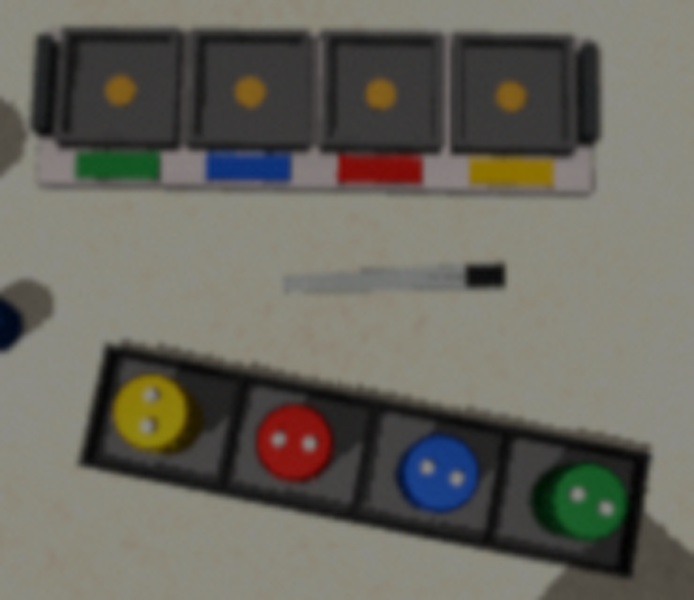

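View pics/s9.png

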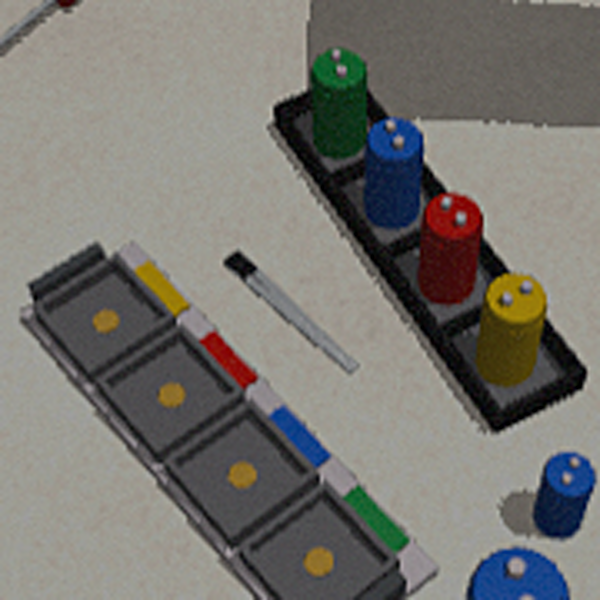

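Both views show the rack empty and the four cans upright, one per compartment. In the top crop they run yellow (150,412), red (294,442), blue (438,472), green (588,500), which is the reverse of the rack order.

```bash
python3 -c "
from station import ctrl
print(ctrl.hand_in())"
```

```text
the job is handed in; nothing more can be done
None
```

The four capacitors stand upright in the tray, one per compartment, in the reverse of their rack order (yellow, red, blue, green from the +y end), and the job was handed in at about 26 s; the hand-in gave no verdict.

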